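# Move a calibration plate with a flat lifter

### The job

Swing the carton's flap fully open, take the flat lifter out, stand it on the bench and let go, then take it again by its orange handle. Slide its blade under the dotted calibration plate in the black-and-yellow dock, lift the plate and carry it to the blue station, and set it down flat on the rails inside the lips; then draw the lifter clear and leave it standing level on the bench. The gripper must never touch the plate, the plate must not fall, and the bottle, jar, motor and puck are to be left standing where they are.

Things in the scene. Friction and masses are not known exactly. Their poses are not given: they have to be found in the camera images.
- plate: White square calibration plate with black dots, 100 x 100 x 5 mm, about 90 g. Origin at the centre of its underside, z up. It starts lying on the rails of the dock.
- lifter: Flat lifter (cranked spatula), 160 g. Origin under the middle of the blade's rear edge; x forward, z up. Steel blade x 0 to 95 mm, 54 wide, 2.5 thick; 14 mm wide riser back and up to a level steel neck (x -52 to -16, 14 wide, z 19 to 35). Orange handle x -145 to -50, 22 wide, z 18 to 36; a foot under its butt (x -138) reaches to z 0, so it stands level.
- lifter_neck (a point): Middle of the lifter's neck, on the lifter at x -32, z 27 mm. The only place where the lifter can be gripped in the carton: about 50 mm of the foam is cut away there along the lifter, over the carton's whole inner width (142 mm).
- lifter_handle (a point): The place to hold the orange handle for work, on the lifter at x -95, z 27 mm. In the carton the handle lies sunk in a 32 mm wide foam channel and cannot be gripped.
- carton: Flat cardboard carton, fixed, 150 mm (x) by 270 mm (y), walls 55 mm high, with black foam (floor under the lifter 15 mm above the bench, handle channel walls to 52 mm, blade pocket walls to 35 mm). Origin at the centre of its underside. The lifter lies along its y, blade to +y, neck at the middle.
- flap (a joint): Carton flap, 146 mm wide, 268 mm long, 4 mm thick, hinged along the carton's far (+x) rim. 0 = closed, 1.57 = upright, 2.6 = stop, folded back over the far side. Starts half open; the stiff hinge stays where it is left. Beyond 2.2 it is open.
- flap_hinge (a point): Middle of the flap's hinge axis: on the carton at x 75, z 56 mm.
- flap_edge (a point): Middle of the flap's free edge, 146 mm from the hinge.
- dock: Black nest, yellow lips, where the plate starts, fixed. Origin: its centre on the bench; open front to -x, the lifter enters along +x. Base 4 mm thick. Rails along x, tops 30 mm up, inner faces y +-38 mm, free between from z 4 up. Lips 37 mm high, inner faces y +-57, x +58. Yellow bar over the front: x -80 to -50, z 100 to 140, legs at y +-76; the gripper's body does not pass under it.
- station: Blue nest with aluminium lips, where the plate goes, fixed. Same make and axes as the dock (rails 30 mm high, inner faces y +-38; lips 37 mm high at y +-57 and x +58; open front to -x; base 4 mm) but no bar. The seated plate's underside is 30 mm above the bench, its centre over the origin within 7 mm.
- bottle: Bystander: white bottle, 56 mm diameter, 150 mm high. Origin at the centre of its underside.
- jar: Bystander: jar with black cap, 60 mm diameter, 80 mm high. Origin at the centre of its underside.
- motor: Bystander: small black motor standing shaft up, 57 x 57 mm, 82 mm high. Origin at the centre of its underside.
- puck: Bystander: red puck, 40 mm diameter, 28 mm high. Origin at the centre of its underside.
Not all that is in view belongs to the job. Of the things shaped like the lifter, the bare steel one is meant. Several things have the shape of the station; the one meant has the colours described above.

How it is judged:
On the way, in this order (a step that is already met when the one before it is completed fails the run):
1. the carton's flap is swung open beyond 2.2 rad (value of joint flap above 2.2 rad), for 0.1 s.
2. the lifter stands level on the bench, out of the carton, and is let go (height (world z) of lifter below 0.006 m and angle between lifter's own z axis and vertical below 0.06 rad and contact force between the fingers and lifter below 0.2 N), for 0.1 s.
3. the lifter, held by its handle, carries the plate on its blade, more than 5 mm clear of the dock's rails (z of plate in the frame of dock above 0.035 m and contact force between plate and lifter above 0.2 N and contact force between the fingers and lifter above 0.5 N and contact force between plate and dock below 0.1 N and x of plate in the frame of lifter between 0.02 and 0.085 m and x of the grasp point in the frame of lifter below -0.05 m), for 0.1 s.
At the end, for the whole second after the job is handed in: Plate at rest, flat on the station's rails inside the lips: underside 30 mm up within 3 mm, centre within 13 mm, square within 0.16 rad. Lifter level on the bench, its origin over 130 mm from the plate's centre. Bystanders upright, within 25 mm of their places (z of plate in the frame of station between 0.027 and 0.033 m and horizontal distance between plate and station below 0.013 m and angle between the x axis of plate and the x axis of station, either way round below 0.16 rad and angle between plate's own z axis and vertical below 0.04 rad and contact force between plate and station above 0.1 N and contact force between plate and lifter below 0.1 N and horizontal distance between plate and lifter above 0.13 m and height (world z) of lifter below 0.006 m and angle between lifter's own z axis and vertical below 0.06 rad and linear speed of each of plate, lifter below 0.02 m/s and distance of each of bottle, jar, motor, puck from where it was at the start of the episode below 0.025 m and angle between each of bottle, jar, motor, puck's own z axis and vertical below 0.15 rad); the robot touches nothing.
It fails at once if the gripper touches the plate (contact force between the arm and plate above 0.5 N).
It fails at once if the fingers touch the plate (contact force between the fingers and plate above 0.5 N).
It fails at once if the plate falls: it tips beyond 0.5 rad or comes lower than 15 mm above the bench (angle between plate's own z axis and vertical above 0.5 rad or height (world z) of plate below 0.015 m).
It fails at once if a bystander is pushed more than 25 mm or tipped beyond 0.3 rad (distance of any of bottle, jar, motor, puck from where it was at the start of the episode above 0.025 m or angle between any of bottle, jar, motor, puck's own z axis and vertical above 0.3 rad).
It also fails if it takes over 72 s, if anything falls off the work surface, if the arm or the gripper's body presses on something with over 40 N, if the wrist force passes 120 N, or if a joint passes its speed limit or range.

### The arm

A 6-joint arm with a two-finger parallel gripper is mounted at the origin on the work surface. World frame = base frame: x ahead of the robot, y to its left, z up, the work surface at z = 0. Lengths are in m, angles in rad, forces in N, time in s.
With the tool pointing down it reaches from about 0.375 to 0.925 m from the base axis. Payload 5.7 kg.
Tool frame: the origin (TCP) lies midway between the tips of the shut fingers; the grasp point (between the pads) lies 19 mm behind it; z points along the fingers, y is the line along which they close (so a half turn about z gives the same grasp; the last joint's range is limited). The gripper opens to 88 mm and grips with 3 to 60 N. Pads are 20 mm wide; open, the fingers measure 115 mm over their backs; the gripper's body (75 mm by 178 mm) begins 61 mm behind the grasp point.
Start: joints at [-1.288, 0.359, 1.51, -0, 1.272, -0.115], TCP at [0.232, -0.553, 0.189] pointing down, gripper open.
Joint ranges: [-2.97, 2.97], [-1.01, 2.36], [0.21, 2.38], [-0.96, 4.11], [0.2, 2.71], [-2.98, 2.98]. Speed limits (rad/s): [2.39, 2.39, 3.14, 3.14, 3.14, 3.14].

### API

Orientations are given as a unit quaternion [x, y, z, w].
In Python, from bench import move_ptp, servo_line, goto_joints, move_gripper, sleep, inverse_kinematics, capture, PlanningError, close_job, spot_in, silhouettes, current_clock, current_joint_pos, current_qvel, current_joint_torque, current_position, current_orientation, current_force, current_torque, current_finger_gap, current_grip_force gives the robot as it stands. Calls block until the motion is done:
- move_ptp(position, orientation): joint-space move of the TCP to a pose.
- servo_line(position, orientation=None, rate=0.15, contact_N=None): straight line of the TCP; orientation=None keeps the orientation; rate is the mean speed in m/s. With contact_N (N) it stops when the force on the tool has changed by that much, and returns True; else False.
- goto_joints(angles): joint-space move.
- move_gripper(opening): finger opening in m; the grip force is fixed at half the most; returns when the fingers have stopped.
- sleep(seconds).
- inverse_kinematics(position, orientation): joint angles nearest the present ones, or None.
- capture(name): name is "scene" or "top" or "wrist"; returns a dict with "image" (384x512x3 uint8, blue, green, red), "range_z" (384x512 float32, m along the optical axis (not along the pixel's ray), 0 where there is no reading), "intrinsics" (3x3 intrinsics, pixels), "k1" (the pictures are not rectified: a ray, as slopes to the right and down, at radius r is drawn at 1 + k1 r^2 times it, then the intrinsics apply), "R" (3x3) and "t" (3): a world point X has camera coordinates R X + t. Camera axes: x right, y down, z forward; pixel columns grow to the right and rows downward; lengths in m; the calibration is good to about 2 mm. A picture is of the moment at which its call begins.
A pose or a line that the arm cannot do raises PlanningError and nothing moves.
- close_job(): hands the job in; it is judged then, once.
Trained networks look in the newest picture that a camera, given by its name, has taken for a name from the list of things; names that differ only in an ending like _2 or _b are one class to them, and where a whole thing is asked for, a point or a joint stands for the part that bears it (a point fixed in the world has none). Each returns a list of dicts, best first, with "conf" (0 to 1); they miss things now and then, are a little off and sometimes report something else, mostly with a low value. They report only what shows in the picture. A call takes as long as a camera call. They do not tell look-alikes from the thing itself.
- spot_in(camera, query): "xy" ([column, row] in pixels, amid what is visible of it).
- silhouettes(camera, query): "region" (384x512 bool, what is visible of it) and "xy" ([column, row] in pixels, amid what is visible of it).
Readings, each from a call of its own:
- current_clock(): time.
- current_joint_pos(): joint angles.
- current_qvel(): joint speeds.
- current_joint_torque(): joint torques, N m.
- current_position(): TCP position.
- current_orientation(): TCP orientation.
- current_force(): force on the tool from outside, world axes, zero at the start.
- current_torque(): the same for the moment, N m.
- current_finger_gap(): finger opening in m.
- current_grip_force(): force on a finger pad.
Only numpy, scipy, OpenCV 4.12 (cv2) and the standard library are available. Lean on these libraries where they do the work, as an engineer would, in place of code of your own. Each camera call takes 0.05 s, during which the arm holds its last target. There are 200 camera calls.

## Working session

There is one attempt and no reset: what is moved stays moved. The work goes in short steps, each a Python script; the robot and the scene stay as the last script left them, time stands still between calls to the robot, and variables do not carry over. Pictures are saved under pics/ and viewed, at most 10 in all, crops included, and the job is handed in when it is done.

```bash
ls; mkdir -p pics; cat > h.py <<'E'
import numpy as np, cv2
from bench import *
from scipy.spatial.transform import Rotation as Rot
def cap(n,save=None):
    c=capture(n)
    if save: cv2.imwrite('pics/'+save+'.png',c['image'])
    return c
def rays(c,px):
    px=np.atleast_2d(np.asarray(px,float)); K=c['intrinsics']
    d=np.stack([(px[:,0]-K[0,2])/K[0,0],(px[:,1]-K[1,2])/K[1,1]],1); u=d.copy()
    for _ in range(20): u=d/(1+c['k1']*(u**2).sum(1,keepdims=True))
    return np.c_[u,np.ones(len(u))]
def at_z(c,px,z):
    r=rays(c,px)@c['R']; o=-c['R'].T@c['t']
    return o+r*((z-o[2])/r[:,2])[:,None]
def cloud(c,mask=None):
    z=c['range_z']; m=z>0
    if mask is not None: m&=mask
    v,u=np.nonzero(m)
    return (rays(c,np.c_[u,v])*z[v,u][:,None]-c['t'])@c['R'], np.c_[u,v]
def down(yaw): # tool down, tool x axis at world yaw
    return (Rot.from_euler('z',yaw)*Rot.from_euler('x',np.pi)).as_quat()
E
python3 - <<'E'
from h import *
for n in ['scene','top']:
    c=cap(n,n+'0')
    print(n,-c['R'].T@c['t'])
    for q in ['plate','lifter','lifter_neck','lifter_handle','carton','flap_edge','flap_hinge','dock','station','bottle','jar','motor','puck']:
        for s in spot_in(n,q)[:4]:
            u,v=np.round(s['xy']).astype(int); u=min(u,511);v=min(v,383)
            z=c['range_z'][v,u]; P=(rays(c,[s['xy']])[0]*z-c['t'])@c['R']
            print(q,round(s['conf'],2),u,v,P.round(3))
print(current_clock())
E
```

```text
pics
scene [1.0730061  0.74695758 1.39508573]
plate 0.83 178 168 [ 0.642 -0.285  0.032]
lifter 0.67 265 209 [0.491 0.082 0.016]
lifter 0.63 398 263 [0.266 0.556 0.009]
lifter_neck 0.57 263 206 [0.486 0.066 0.012]
lifter_neck 0.56 398 262 [ 0.261  0.553 -0.   ]
lifter_handle 0.93 397 261 [0.259 0.549 0.002]
carton 0.8 246 188 [0.526 0.018 0.12 ]
carton 0.54 192 114 [ 0.422 -0.513  0.023]
carton 0.48 274 272 [0.631 0.298 0.002]
flap_edge 0.92 241 179 [ 0.525 -0.018  0.132]
flap_hinge 0.69 248 185 [0.522 0.022 0.136]
flap_hinge 0.31 264 209 [0.494 0.078 0.014]
dock 0.59 187 156 [ 0.569 -0.341 -0.002]
station 0.74 306 325 [0.673 0.509 0.005]
station 0.59 275 271 [0.624 0.298 0.007]
bottle 0.6 196 234 [0.783 0.066 0.127]
jar 0.8 165 133 [ 0.593 -0.448  0.074]
jar 0.65 246 190 [0.531 0.022 0.115]
motor 0.71 352 285 [0.479 0.516 0.058]
motor 0.54 166 136 [ 0.594 -0.451  0.049]
top [0.44941185 0.02747723 1.36717356]
plate 0.69 350 154 [ 0.649 -0.285  0.039]
lifter 0.91 261 206 [0.479 0.012 0.014]
lifter 0.57 95 272 [0.269 0.57  0.   ]
lifter_neck 0.82 97 272 [0.268 0.563 0.006]
lifter_neck 0.57 262 207 [0.475 0.009 0.012]
lifter_handle 0.88 259 208 [0.472 0.021 0.014]
lifter_handle 0.67 96 272 [ 0.265  0.567 -0.   ]
lifter_handle 0.64 274 193 [ 0.516 -0.027  0.14 ]
carton 0.91 272 200 [ 0.494 -0.017  0.185]
carton 0.67 278 193 [ 0.515 -0.038  0.139]
carton 0.45 354 157 [ 0.639 -0.299  0.031]
flap_edge 0.89 274 192 [ 0.519 -0.026  0.135]
flap_edge 0.74 271 201 [ 0.491 -0.016  0.185]
flap_edge 0.37 244 114 [0.769 0.064 0.11 ]
flap_hinge 0.89 276 202 [ 0.494 -0.037  0.016]
dock 0.86 355 168 [ 0.59  -0.275  0.138]
station 0.7 173 162 [0.634 0.311 0.003]
station 0.63 114 151 [0.674 0.512 0.003]
bottle 0.7 247 115 [0.768 0.055 0.108]
jar 0.84 406 172 [ 0.581 -0.451  0.085]
motor 0.78 110 213 [0.463 0.499 0.065]
puck 0.44 426 224 [ 0.414 -0.528  0.029]
1.4
```

View pics/top0.png

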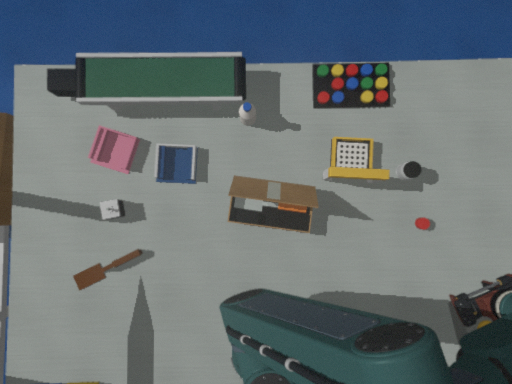

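View pics/scene0.png

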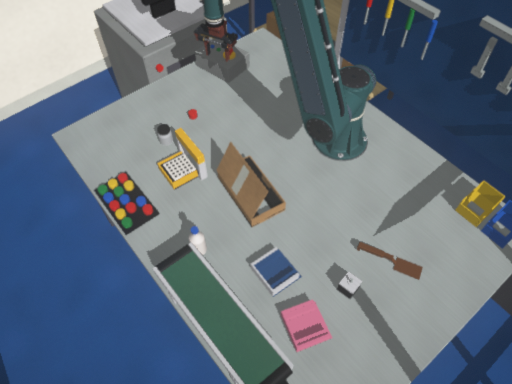

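The top view shows the carton at (272,205) with its half-open flap, handle (orange) towards −y. The dock with the plate is at (352,157) with its yellow bar at (358,173), and the blue station with light lips is at (176,163). The pink nest (113,150) and the brown spatula (108,270) are decoys. Next I'll fit the carton and flap.

```bash
python3 - <<'E'
from h import *
def rect(P):
    r=cv2.minAreaRect((P[:,:2]*1000).astype(np.float32)); return [np.round(a,1) for a in r]
for n in ['scene','top']:
    c=cap(n); P,px=cloud(c)
    print(n, c['intrinsics'][0,0])
    m=(P[:,0]>.37)&(P[:,0]<.68)&(P[:,1]>-.2)&(P[:,1]<.17)
    F=P[m&(P[:,2]>.075)]
    F=F[F[:,2]<.21]
    mu=F.mean(0); w=np.linalg.svd(F-mu,full_matrices=False)[2]
    r=(F-mu)@w.T; k=abs(r[:,2])<.006
    F=F[k];mu=F.mean(0); w=np.linalg.svd(F-mu,full_matrices=False)[2]
    print('flap',len(F),mu.round(3),'axis',w[0].round(3),'n',w[2].round(3),F.min(0).round(3),F.max(0).round(3))
    a=w[0]*np.sign(w[0][1]); s=(F-mu)@a
    print('flap s',np.percentile(s,[1,99]).round(3), 'ztop',np.percentile(F[:,2],[1,99]).round(3))
    W=P[m&(P[:,2]>.045)&(P[:,2]<.064)]
    print('walls',rect(W),len(W))
    for nm,x,y in [('dock',.64,-.285),('station',.634,.311)]:
        q=(abs(P[:,0]-x)<.1)&(abs(P[:,1]-y)<.1)
        for lo,hi in [(.033,.045),(.025,.033)]:
            Q=P[q&(P[:,2]>lo)&(P[:,2]<hi)]
            if len(Q)>5: print(nm,lo,hi,len(Q),rect(Q))
E
```

```text
scene 427.7286010903881
flap 995 [0.518 0.001 0.137] axis [ 0.28   0.92  -0.273] n [-0.854  0.109 -0.509] [ 0.47  -0.152  0.076] [0.568 0.11  0.189]
flap s [-0.149  0.116] ztop [0.078 0.187]
walls [array([508.2, -36.6]), array([304.8, 214.5]), np.float64(82.1)] 409
dock 0.033 0.045 351 [array([ 636.1, -284. ]), array([141.2, 184.7]), np.float64(2.5)]
dock 0.025 0.033 398 [array([ 634.5, -283.4]), array([176.2, 142.1]), np.float64(89.6)]
station 0.033 0.045 224 [array([630.1, 301. ]), array([131.7, 114.8]), np.float64(86.3)]
station 0.025 0.033 323 [array([630. , 300.3]), array([134.1, 114.8]), np.float64(87.0)]
top 401.3489385046694
flap 1419 [ 0.518 -0.016  0.14 ] axis [-0.219 -0.966  0.137] n [-0.862  0.126 -0.49 ] [ 0.471 -0.156  0.075] [0.573 0.111 0.195]
flap s [-0.14   0.125] ztop [0.078 0.187]
walls [array([512.2, -38.7]), array([300. , 210.5]), np.float64(81.6)] 979
dock 0.033 0.045 856 [array([ 635.6, -285.8]), array([166. , 142.2]), np.float64(84.6)]
dock 0.025 0.033 285 [array([ 634.1, -284. ]), array([164.6, 143.4]), np.float64(86.7)]
station 0.033 0.045 281 [array([633.5, 297.9]), array([130. , 114.2]), np.float64(87.2)]
station 0.025 0.033 350 [array([633.1, 297.6]), array([129.4, 111.6]), np.float64(86.9)]
```

```bash
cat >> h.py <<'E'
CY=-0.145; H=np.array([.562,-.027]); ex=np.array([np.cos(CY),np.sin(CY)]); ey=np.array([-ex[1],ex[0]])
def cp(x,z,y=0): return np.r_[H+x*ex+y*ey,z]   # carton frame, from hinge
E
python3 - <<'E'
from h import *
for y in [CY,CY+np.pi,CY+np.pi/2,CY-np.pi/2]: print(y,inverse_kinematics(cp(-.15,.26),down(y)))
q=down(CY)
J=inverse_kinematics(cp(-.15,.26),q)
if abs(J[5])>1.6: q=down(CY+np.pi)
move_gripper(0)
move_ptp(cp(-.15,.25),q)
servo_line(cp(-.14,.145),q,rate=.25)
for x,z,v in [(-.02,.145,.2),(.05,.14,.2),(.085,.122,.12)]:
    print(servo_line(cp(x,z),q,rate=v,contact_N=25),current_position().round(3) if hasattr(current_position(),'round') else current_position(),current_force())
servo_line(cp(.02,.25),q,rate=.3)
c=cap('scene','s1'); P,_=cloud(c)
m=(abs(P[:,0]-.6)<.15)&(abs(P[:,1]+.03)<.12)&(P[:,2]>.07)&(P[:,2]<.19)
print(current_clock())
E
```

```text
-0.145 [-1.80240507e-01  1.40599522e-02  1.77391783e+00 -4.44089210e-16
  1.35361487e+00  1.53555582e+00]
2.996592653589793 [-0.18024051  0.01405995  1.77391783  0.          1.35361487 -1.60603683]
1.4257963267948965 [-1.80240507e-01  1.40599522e-02  1.77391783e+00 -4.44089210e-16
  1.35361487e+00 -3.52405066e-02]
-1.7157963267948966 None
False [ 0.541 -0.024  0.145] [-0.74318959  1.19990009  0.28347209]
False [ 0.61  -0.034  0.14 ] [ 0.49568788 -0.21933233  0.04595496]
False [ 0.645 -0.039  0.122] [0.18139188 1.41208787 0.28726276]
7.9
```

View pics/s1.png

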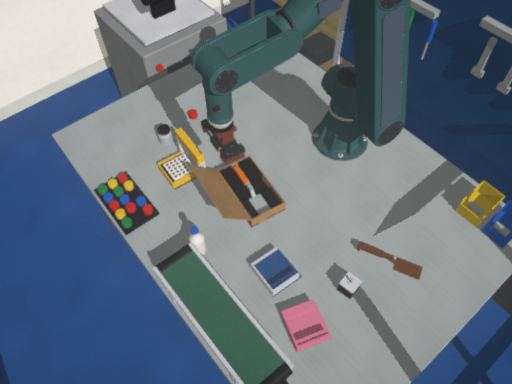

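The scene view shows the flap folded back over the far side, lying around (222,195), and the lifter exposed: handle at (240,178), blade at (259,202). I'll now look with the wrist camera.

```bash
python3 - <<'E'
from h import *
P,_=cloud(cap('top'))
m=(abs((P[:,:2]-H)@ey)<.12)&((P[:,:2]-H)@ex>.02)&((P[:,:2]-H)@ex<.14)&(P[:,2]>.06)&(P[:,2]<.19)
X=(P[m][:,:2]-H)@ex; Z=P[m][:,2]; print('flap theta',len(X),np.pi-np.arctan(np.polyfit(X,Z,1)[0]))
q=down(CY+np.pi/2)
move_gripper(.06)
for i,(x,y) in enumerate([(-.075,-.03),(-.075,.03)]):
    move_ptp(cp(x,.26,y),q)
    c=cap('wrist','w%d'%i); print('cam',-c['R'].T@c['t'],c['R'][2])
    for k in ['lifter','lifter_neck','lifter_handle','carton']:
        for s in spot_in('wrist',k)[:2]:
            u,v=np.round(s['xy']).astype(int); z=c['range_z'][min(v,383),min(u,511)]
            p=(rays(c,[s['xy']])[0]*z-c['t'])@c['R']; d=p[:2]-H
            print(k,round(s['conf'],2),u,v,p.round(4),'carton', (d@ex).round(4),(d@ey).round(4))
    S=silhouettes('wrist','lifter')
    if S:
        Q,_=cloud(c,S[0]['region']); d=np.c_[(Q[:,:2]-H)@ex,(Q[:,:2]-H)@ey,Q[:,2]]
        for a in np.arange(-.14,.14,.02):
            k=d[(d[:,1]>a)&(d[:,1]<a+.02)]
            if len(k)>20: print(round(a,2),len(k),np.percentile(k[:,0],[3,50,97]).round(4),np.median(k[:,2]).round(4))
print(current_clock())
E
```

```text
flap theta 235 2.376526243066967
cam [0.49653334 0.03674513 0.454546  ] [-0.0442789  -0.30027716 -0.9528237 ]
lifter 0.75 250 97 [0.4858 0.03   0.0151] carton -0.0836 0.0454
lifter_neck 0.73 256 94 [0.4953 0.0319 0.017 ] carton -0.0745 0.0486
lifter_neck 0.28 381 127 [ 0.6237 -0.0191  0.1185] carton 0.0599 0.0167
lifter_handle 0.86 254 92 [0.4921 0.0358 0.017 ] carton -0.0782 0.052
carton 0.79 335 126 [ 0.5835 -0.0166  0.0779] carton 0.0198 0.0134
-0.12 193 [-0.09   -0.0795 -0.0696] 0.0502
-0.1 223 [-0.0918 -0.0794 -0.0683] 0.0501
-0.08 243 [-0.0914 -0.078  -0.0665] 0.0501
-0.06 243 [-0.0887 -0.0779 -0.0684] 0.0502
-0.04 217 [-0.0885 -0.0778 -0.0685] 0.0499
-0.02 165 [-0.0843 -0.0778 -0.0712] 0.0494
0.0 195 [-0.0845 -0.0777 -0.0696] 0.0349
0.02 519 [-0.1027 -0.0779 -0.0519] 0.0169
0.04 650 [-0.1036 -0.0778 -0.052 ] 0.0168
0.06 633 [-0.102  -0.0765 -0.0523] 0.0168
0.08 689 [-0.1039 -0.0777 -0.0502] 0.0166
0.1 631 [-0.1025 -0.0764 -0.0505] 0.0167
cam [0.50484042 0.09706169 0.45439924] [-0.04372375 -0.3006608  -0.95272835]
lifter 0.94 254 143 [0.4909 0.0271 0.0177] carton -0.0782 0.0432
lifter_neck 0.77 254 142 [0.4914 0.0277 0.0156] carton -0.0778 0.0439
lifter_handle 0.71 255 137 [0.4932 0.0355 0.0178] carton -0.0771 0.0519
carton 0.8 326 169 [ 0.5788 -0.0103  0.0717] carton 0.0142 0.0189
-0.12 164 [-0.09   -0.0797 -0.0694] 0.0496
-0.1 189 [-0.0898 -0.0796 -0.0695] 0.0498
-0.08 205 [-0.0897 -0.0796 -0.0682] 0.0498
-0.06 203 [-0.0894 -0.0782 -0.0683] 0.0502
-0.04 199 [-0.0879 -0.0782 -0.0685] 0.0499
-0.02 150 [-0.085  -0.0782 -0.0713] 0.0493
0.0 180 [-0.0839 -0.0776 -0.0714] 0.0353
0.02 479 [-0.1028 -0.0771 -0.0527] 0.017
0.04 535 [-0.1026 -0.0771 -0.0518] 0.0169
0.06 583 [-0.1022 -0.0771 -0.0519] 0.0169
0.08 579 [-0.102  -0.0771 -0.0523] 0.0169
0.1 545 [-0.1016 -0.0758 -0.0513] 0.0169
11.375
```

View pics/w0.png

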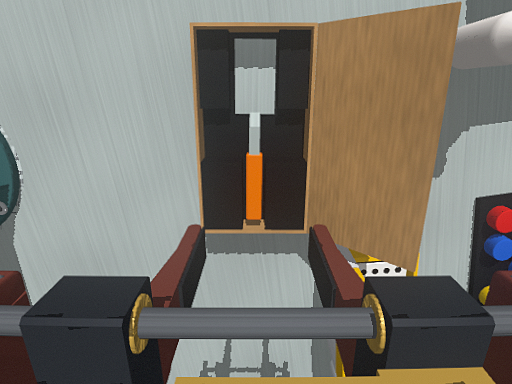

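The wrist view shows the carton with blade at (255,75), steel neck at (255,133) and orange handle rows 153–220. I'll get the position along the lifter from these edges, and then grasp.

```bash
python3 - <<'E'
from h import *
c=cap('wrist'); S=silhouettes('wrist','lifter')[0]['region']
hsv=cv2.cvtColor(c['image'],cv2.COLOR_BGR2HSV)
f=lambda Q: np.c_[(Q[:,:2]-H)@ex,(Q[:,:2]-H)@ey,Q[:,2]]
o=f(cloud(c,S&(hsv[...,1]>180)&(hsv[...,2]>120)&(hsv[...,0]<20))[0]); o=o[o[:,2]>.04]
b=f(cloud(c,S)[0]); b=b[(b[:,2]<.025)&(abs(b[:,0]+.0772)>.012)&(abs(b[:,0]+.0772)<.025)]
print('handle y',np.percentile(o[:,1],[0,1,50,99,100]).round(4),'x',np.median(o[:,0]))
print('blade y',np.percentile(b[:,1],[0,1,99,100]).round(4))
E
```

```text
handle y [-0.119  -0.1179 -0.0713 -0.0287 -0.0268] x -0.07830224825650221
blade y [0.0229 0.0245 0.1175 0.1175]
```

```bash
python3 - <<'E'
from h import *
yaw=CY+np.pi/2-.0125; q=down(yaw); N=(-.0778,-.0077)
move_gripper(.055)
move_ptp(cp(N[0],.12,N[1]),q)
print(servo_line(cp(N[0],.023,N[1]),q,rate=.12,contact_N=10),current_position())
move_gripper(0); print('gap',current_finger_gap(),current_grip_force())
f0=np.array(current_force())
servo_line(cp(N[0],.20,N[1]),q,rate=.2)
print('gap',current_finger_gap(),'df',np.array(current_force())-f0,current_torque())
DY=-.065; R=np.array([np.cos(DY),np.sin(DY)])
n=np.array([.637,-.285])-.237*R; q=down(DY)
print(n,inverse_kinematics(np.r_[n,.2],q))
move_ptp(np.r_[n,.12],q)
c=cap('scene','s2')
print(servo_line(np.r_[n,.03],q,rate=.15),current_clock())
print(servo_line(np.r_[n,.004],q,rate=.04,contact_N=4),current_position(),current_clock())
E
```

```text
False [ 0.48480509 -0.02344335  0.0237697 ]
gap 0.00013958021171135173 0.0
gap 0.000628201938004208 df [ 0.96916718  0.40961436 -0.6442605 ] [-0.03127621 -0.03722763  0.02613024]
[ 0.40050049 -0.26960585] [-7.35693542e-01  1.78507702e-01  1.74030366e+00 -4.44089210e-16
  1.22278129e+00  9.00102785e-01]
False 17.2167
False [ 0.40050249 -0.26960804  0.00392486] 18.0167
```

View pics/s2.png

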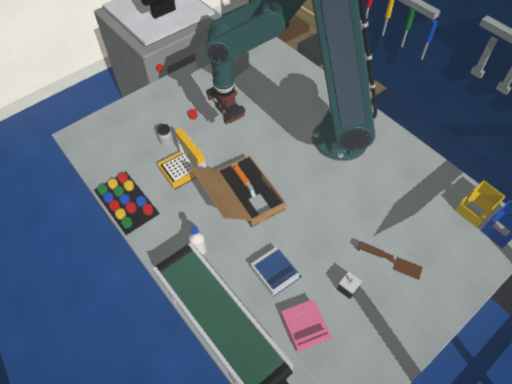

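The gripper came up empty: the scene view still shows the lifter in the carton at (250,188). I'll go back, measure again and look with the fingers down before closing.

```bash
python3 - <<'E'
from h import *
p=np.array(current_position()); servo_line(p+[0,0,.12],rate=.3)
yaw=CY+np.pi/2-.0125; q=down(yaw); N=(-.0778,-.0077)
move_gripper(.055)
f=lambda Q: np.c_[(Q[:,:2]-H)@ex,(Q[:,:2]-H)@ey,Q[:,2]]
move_ptp(cp(N[0],.12,N[1]),q)
for i in [0,1]:
    c=cap('wrist','g%d'%i); P=f(cloud(c)[0])
    for a in np.arange(-.12,.12,.02):
        k=P[(P[:,1]>a)&(P[:,1]<a+.02)&(abs(P[:,0]-N[0])<.02)&(P[:,2]>.04)&(P[:,2]<.056)]
        if len(k)>20: print(round(a,2),len(k),np.percentile(k[:,0],[3,50,97]).round(4),np.median(k[:,2]).round(4))
    if i==0: print(servo_line(cp(N[0],.023,N[1]),q,rate=.15,contact_N=10),current_position(),current_orientation(),q,current_finger_gap())
a=np.hstack([cv2.imread('pics/g%d.png'%i)[:, :] for i in (0,1)]); cv2.imwrite('pics/g.png',cv2.resize(a,(800,300)))
print(current_clock())
E
```

```text
-0.12 513 [-0.0968 -0.078  -0.0583] 0.0502
-0.1 584 [-0.097  -0.0778 -0.0588] 0.0501
-0.08 603 [-0.0968 -0.0775 -0.0587] 0.0501
-0.06 642 [-0.0969 -0.0772 -0.0595] 0.0501
-0.04 502 [-0.0958 -0.0779 -0.0602] 0.0497
-0.02 334 [-0.0848 -0.0777 -0.0714] 0.0493
0.0 165 [-0.0845 -0.0775 -0.0712] 0.0491
False [ 0.48437913 -0.02387562  0.02341071] [7.60842310e-01 6.48936723e-01 2.01420053e-04 2.62495121e-04] [7.60542452e-01 6.49288209e-01 3.97574363e-17 4.65697940e-17] 0.05496266329033566
-0.12 891 [-0.0968 -0.0784 -0.0587] 0.0502
-0.1 806 [-0.0969 -0.0781 -0.0589] 0.0503
-0.06 1215 [-0.0968 -0.0775 -0.0586] 0.0502
-0.04 1147 [-0.0962 -0.0774 -0.0593] 0.0495
-0.02 693 [-0.0843 -0.0777 -0.071 ] 0.0491
0.0 391 [-0.0844 -0.0775 -0.071 ] 0.0489
21.4417
```

View pics/g.png

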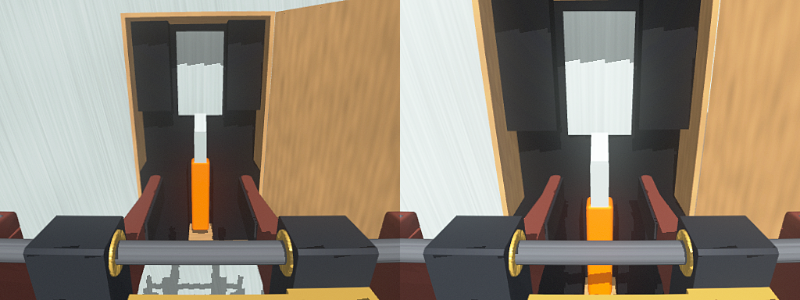

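Right half: the fingers are down on both sides of the neck, tips at about (560,180) and (645,180), with the neck at (600,170). I'll close in steps and watch.

```bash
python3 - <<'E'
from h import *
for g in [.03,.02,.012,.008]:
    move_gripper(g); print(g,current_finger_gap(),current_grip_force(),np.round(current_force(),2),current_clock())
c=cap('wrist','g3')
p=np.array(current_position()); servo_line(p+[0,0,.03],rate=.1)
print(current_finger_gap(),current_grip_force(),np.round(current_force(),2))
c=cap('wrist','g4')
a=np.hstack([cv2.imread('pics/g%d.png'%i) for i in (3,4)]); cv2.imwrite('pics/gg.png',cv2.resize(a,(800,300)))
E
```

```text
0.03 0.029737815398564755 0.0 [ 0.11 -0.09 -0.47] 22.0333
0.02 0.020187622751121646 0.0 [ 0.91  0.81 -0.07] 22.4333
0.012 0.011963335294672363 0.0 [ 0.44  0.53 -0.93] 22.8083
0.008 0.00815427240120319 0.0 [ 0.25 -0.84 -0.03] 23.1167
0.008023640766466179 0.0 [-0.75  0.32 -0.53]
```

View pics/gg.png

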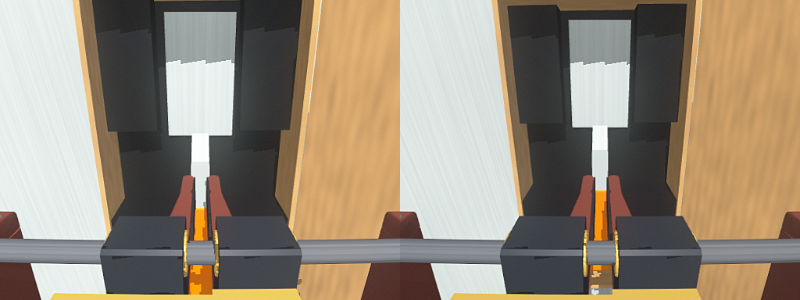

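```bash
python3 - <<'E'
from h import *
for n in ['wrist','top','scene']:
    c=cap(n,'t_'+n)
    p=np.array(current_position())
    def proj(X):
        d=c['R']@X+c['t']; s=d[:2]/d[2]; s=s*(1+c['k1']*(s@s)); return (c['intrinsics']@np.r_[s,1])[:2]
    print(n,p,'tcp',proj(p).round(1),'grasp',proj(p+[0,0,.019]).round(1))
    P,px=cloud(c); d=np.linalg.norm(P[:,:2]-p[:2],axis=1)
    k=(d<.035)&(P[:,2]>.055)
    if n=='wrist':
        o=P[k]; u=px[k]; i=np.argsort(o[:,2])[:12]
        print(np.c_[o[i].round(4),u[i]])
        for v in range(200,300,8):
            r=(px[:,1]==v)&(abs(px[:,0]-240)<3); r2=(px[:,1]==v)&(abs(px[:,0]-272)<3)
            print(v,np.median(P[r],0).round(3),np.median(P[r2],0).round(3))
E
```

```text
wrist [ 0.48345402 -0.02331218  0.05255188] tcp [255.3 219.2] grasp [255.1 231.2]
[[ 4.810e-01 -1.340e-02  8.430e-02  2.480e+02  2.260e+02]
 [ 4.906e-01 -1.480e-02  8.460e-02  2.650e+02  2.260e+02]
 [ 4.965e-01 -1.450e-02  8.460e-02  2.750e+02  2.240e+02]
 [ 4.784e-01 -1.140e-02  8.510e-02  2.430e+02  2.240e+02]
 [ 4.756e-01 -1.100e-02  8.510e-02  2.380e+02  2.240e+02]
 [ 4.976e-01 -1.440e-02  8.510e-02  2.770e+02  2.240e+02]
 [ 4.948e-01 -1.390e-02  8.520e-02  2.720e+02  2.240e+02]
 [ 4.768e-01 -1.110e-02  8.530e-02  2.400e+02  2.240e+02]
 [ 4.816e-01 -1.310e-02  8.530e-02  2.490e+02  2.260e+02]
 [ 4.901e-01 -1.440e-02  8.530e-02  2.640e+02  2.260e+02]
 [ 4.773e-01 -1.110e-02  8.540e-02  2.410e+02  2.240e+02]
 [ 4.942e-01 -1.370e-02  8.550e-02  2.710e+02  2.240e+02]]
200 [ 0.471 -0.021  0.014] [ 0.496 -0.025  0.015]
208 [ 0.47  -0.028  0.015] [ 0.495 -0.032  0.014]
216 [ 0.469 -0.035  0.014] [ 0.495 -0.039  0.014]
224 [ 0.477 -0.011  0.085] [ 0.495 -0.014  0.086]
232 [ 0.477 -0.011  0.096] [ 0.494 -0.014  0.096]
240 [ 0.478 -0.011  0.105] [ 0.494 -0.014  0.106]
248 [ 0.478 -0.011  0.114] [ 0.493 -0.013  0.114]
256 [ 0.479 -0.011  0.122] [ 0.493 -0.013  0.122]
264 [ 0.479 -0.011  0.129] [ 0.493 -0.013  0.128]
272 [ 0.479 -0.011  0.135] [ 0.493 -0.013  0.135]
280 [ 0.48  -0.012  0.14 ] [ 0.492 -0.014  0.14 ]
288 [ 0.48  -0.012  0.145] [ 0.492 -0.014  0.145]
296 [ 0.483 -0.002  0.164] [ 0.492 -0.013  0.151]
top [ 0.48337197 -0.02330268  0.05245204] tcp [272.1 204.4] grasp [272.3 204.2]
scene [ 0.483351   -0.02331374  0.05242815] tcp [249.  185.3] grasp [248.9 182.4]
```

The wrist depth shows the fingers ending about 32 mm above the reported TCP, at z≈0.084 where the TCP reads 0.0525. That explains the empty grasp: the fingers closed just above the neck. I'll go deeper with a contact guard, then grip.

```bash
python3 - <<'E'
from h import *
yaw=CY+np.pi/2-.0125; q=down(yaw); N=(-.0778,-.0077)
move_gripper(.055)
servo_line(cp(N[0],.02,N[1]),q,rate=.15)
try: print(servo_line(cp(N[0],-.009,N[1]),q,rate=.06,contact_N=5),current_position())
except PlanningError as e: print('PE',e)
move_gripper(0)
print(current_finger_gap(),current_grip_force(),np.round(current_force(),2))
p=np.array(current_position())
if current_finger_gap()>.008:
    servo_line(cp(N[0],.16,N[1]),q,rate=.15)
    print(current_finger_gap(),current_grip_force(),np.round(current_force(),2),np.round(current_torque(),2))
print(current_clock())
E
```

```text
False [ 0.48369621 -0.02333479 -0.00924678]
0.013678647953101987 30.000470280647278 [-0.1  -0.08  2.43]
0.013802021975812559 29.999724626541138 [-1.4   0.27 -1.41] [ 0.04 -0.09  0.02]
27.675
```

```bash
python3 - <<'E'
from h import *
DY=-.065; R=np.array([np.cos(DY),np.sin(DY)])
n=np.array([.637,-.285])-.237*R; q=down(DY)
move_ptp(np.r_[n,.10],q)
servo_line(np.r_[n,-.005],q,rate=.2)
print(servo_line(np.r_[n,-.026],q,rate=.05,contact_N=4),current_position())
move_gripper(.05)
print(current_clock())
servo_line(np.r_[n,.06],q,rate=.3)
for n_ in ['top','scene']:
    c=cap(n_,'p_'+n_)
    for k,zt in [('plate',.035),('station',.037)]:
        for s in silhouettes(n_,k)[:2]:
            v,u=np.nonzero(s['region']); Q=at_z(c,np.c_[u,v],zt)[:,:2]*1000
            r=cv2.minAreaRect(Q.astype(np.float32)); print(n_,k,round(s['conf'],2),s['xy'],len(u),np.round(r[0],1),np.round(r[1],1),round(r[2],1))
    s=silhouettes(n_,'lifter')
    for t in s[:2]:
        Q=cloud(c,t['region'])[0]; print('lifter',round(t['conf'],2),Q.mean(0).round(3),[np.round(a,1) for a in cv2.minAreaRect((Q[:,:2]*1000).astype(np.float32))])
print(current_clock())
E
```

```text
True [ 0.40108988 -0.27010371 -0.02440095]
30.5417
top plate 0.74 [350.7, 155.4] 720 [ 646.6 -291.4] [98.  81.6] 86.1
top plate 0.64 [353.0, 171.5] 1228 [ 630.8 -307.6] [218.2 146.4] 85.3
top station 0.8 [113.0, 149.0] 1629 [673.  503.1] [144.4 128.1] 70.8
top station 0.63 [174.9, 161.5] 1598 [624.9 293.8] [138.9 130.3] 86.8
lifter 0.83 [ 0.465 -0.272  0.007] [array([ 424.4, -268. ]), array([ 57.6, 210.4]), np.float64(83.2)]
lifter 0.82 [0.275 0.541 0.013] [array([280.7, 522.5]), array([ 55.6, 241.8]), np.float64(21.9)]
scene plate 0.77 [175.0, 165.5] 424 [ 639.3 -286.6] [97.  97.7] 84.1
scene station 0.78 [305.6, 324.7] 1693 [682.9 511. ] [143.6 126.5] 71.8
scene station 0.71 [274.3, 272.3] 1414 [632.2 306.7] [148.2 129.3] 85.3
lifter 0.77 [ 0.419 -0.267  0.013] [array([ 406.2, -268.6]), array([ 55.4, 235.7]), np.float64(86.6)]
lifter 0.59 [0.276 0.54  0.014] [array([278.3, 522.6]), array([ 56.7, 239.5]), np.float64(22.8)]
31.375
```

```bash
python3 - <<'E'
from h import *
DY=-.085; R=np.array([np.cos(DY),np.sin(DY)]); D=np.array([.638,-.286])
move_ptp(np.r_[D-.06*R,.24],down(DY))
c=cap('wrist','dock'); P,px=cloud(c)
for s in silhouettes('wrist','plate')[:1]:
    Q=cloud(c,cv2.erode(s['region'].astype(np.uint8),np.ones((3,3)))>0)[0]; Q=Q[abs(Q[:,2]-.035)<.006]
    r=cv2.minAreaRect((Q[:,:2]*1000).astype(np.float32)); print('plate',s['conf'],np.median(Q[:,2]),[np.round(a,1) for a in r])
for s in silhouettes('wrist','dock')[:1]: print('dock',s['conf'],s['xy'])
hsv=cv2.cvtColor(c['image'],cv2.COLOR_BGR2HSV)
y=(hsv[...,0]>18)&(hsv[...,0]<35)&(hsv[...,1]>120)
Q=cloud(c,y)[0]; Q=Q[(Q[:,2]>.033)&(Q[:,2]<.042)&(np.linalg.norm(Q[:,:2]-D,axis=1)<.13)]
print('lips',len(Q),[np.round(a,1) for a in cv2.minAreaRect((Q[:,:2]*1000).astype(np.float32))])
print(current_clock())
E
```

```text
plate 0.86 0.0344194891510886 [array([ 637.8, -291.2]), array([99. , 98.6]), np.float64(86.0)]
dock 0.62 [268.1, 161.3]
lips 1757 [array([ 647.6, -294. ]), array([130.2, 113.9]), np.float64(85.8)]
32.5167
```

View pics/dock.png

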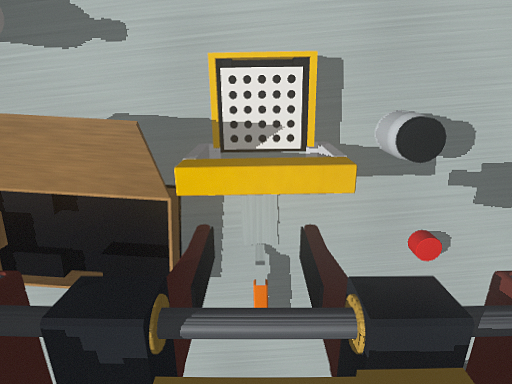

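The wrist view shows the plate at (262,108) square in the yellow dock. The bar is at (265,178), and the lifter stands in line below it, with its handle at (260,295). I'll take the handle and check how level it is.

```bash
cat >> h.py <<'E'
DY=-.07; R=np.array([np.cos(DY),np.sin(DY)]); PL=np.array([.638,-.2915])
def tilt(c,p,yaw,z0):
    r=np.array([np.cos(yaw),np.sin(yaw)]); l=np.array([-r[1],r[0]])
    P=cloud(c)[0]; d=np.c_[(P[:,:2]-p[:2])@r,(P[:,:2]-p[:2])@l,P[:,2]]
    k=d[(d[:,0]>.10)&(d[:,0]<.185)&(abs(d[:,1])<.04)&(abs(d[:,2]-z0)<.02)]
    if len(k)<50: return len(k)
    e=np.array([[a,np.median(k[(abs(k[:,0]-a)<.004)][:,1]) if (abs(k[:,0]-a)<.004).any() else np.nan] for a in np.arange(.105,.185,.01)])
    A=np.c_[k[:,:2],np.ones(len(k))]; return len(k),np.linalg.lstsq(A,k[:,2],rcond=None)[0].round(4),np.percentile(k,[1,50,99],axis=0).round(4),e[:,1].round(4)
E
python3 - <<'E'
from h import *
r0=np.array([np.cos(-.065),np.sin(-.065)]); h=np.array([.401,-.270])-.063*r0
q0=down(-.065); q=down(DY)
move_ptp(np.r_[h,.06],q0)
print(servo_line(np.r_[h,-.0235],q0,rate=.12,contact_N=6),current_position(),current_clock())
move_gripper(0); print(current_finger_gap(),current_grip_force())
servo_line(np.r_[h,-.012],q0,rate=.08)
t=PL-.30*R
servo_line(np.r_[t,-.012],q,rate=.1)
p=np.array(current_position()); print(p,current_finger_gap())
c=cap('wrist','pre'); print(tilt(c,p,DY,.0145)); print(current_clock())
E
```

```text
False [ 0.33870602 -0.26632008 -0.02318729] 34.5167
0.021766745196426223 30.000994205474854
[ 0.33879969 -0.27088076 -0.01227854] 0.021795597330282034
(8984, array([-0.0716, -0.0084,  0.017 ]), array([[ 1.002e-01, -3.920e-02, -2.000e-03],
       [ 1.146e-01, -1.000e-04,  1.210e-02],
       [ 1.297e-01,  3.930e-02,  1.400e-02]]), array([-0.0001, -0.0001, -0.0001,     nan,     nan,     nan,     nan,
           nan]))
35.6583
```

```bash
sed -i 's/abs(d\[:,2\]-z0)<.02/abs(d[:,2]-z0)<.006/; s/abs(d\[:,1\])<.04/abs(d[:,1])<.024/' h.py; python3 - <<'E'
from h import *
p=np.array(current_position()); c=cap('wrist'); print(tilt(c,p,DY,.0135))
P=cloud(c)[0]; d=(P[:,:2]-p[:2])@R; k=(abs((P[:,:2]-p[:2])@[-R[1],R[0]])<.006)
for a in np.arange(0,.14,.01):
    m=k&(abs(d-a)<.003)&(P[:,2]<.06)
    if m.sum()>3: print(a.round(2),P[m][:,2].mean().round(4),end=' ')
E
```

```text
(5749, array([-0.0011, -0.0002,  0.0126]), array([[ 0.1002, -0.0235,  0.0108],
       [ 0.1141, -0.    ,  0.0125],
       [ 0.127 ,  0.0235,  0.014 ]]), array([-0., -0., -0., nan, nan, nan, nan, nan]))
0.0 0.0461 0.01 0.0462 0.02 0.0461 0.03 0.0462 0.04 0.0461 0.05 0.0452 0.06 0.0451 0.07 0.045 0.08 0.0367 0.09 0.0223 0.1 0.0126 0.11 0.0126 0.12 0.0125 0.13 0.012
```

Level, straight and centred, with the blade top at 12.5 mm. I'll insert it, lift the plate and draw it out under the bar.

```bash
python3 - <<'E'
from h import *
q=down(DY); t=PL-.143*R
print(servo_line(np.r_[t,-.012],q,rate=.11,contact_N=6),current_position(),np.round(current_force(),2),current_clock())
if np.linalg.norm(np.array(current_position())[:2]-t)<.006:
    servo_line(np.r_[t,.008],q,rate=.06); servo_line(np.r_[t,.030],q,rate=.06); sleep(.1)
    print(current_force(),current_finger_gap())
    c=cap('top'); 
    for s in silhouettes('top','plate')[:1]:
        Q=cloud(c,s['region'])[0]; print('plate',s['conf'],np.median(Q,0).round(4))
print(current_clock())
E
```

```text
False [ 0.49447398 -0.28121257 -0.01212139] [ 0.09  0.14 -1.95] 37.2833
[-0.42916358  0.00911934 -1.54339208] 0.021709382889143317
plate 0.85 [ 0.6443 -0.2898  0.0624]
38.4833
```

```bash
cat >> h.py <<'E'
SY=-.055; Rs=np.array([np.cos(SY),np.sin(SY)]); S=np.array([.6235,.2995])
def platepos(z0,near):
    for n in ['top','scene']:
        c=cap(n)
        for s in silhouettes(n,'plate')[:1]:
            Q=cloud(c,s['region'])[0]; Q=Q[(abs(Q[:,2]-z0)<.008)&(np.linalg.norm(Q[:,:2]-near,axis=1)<.09)]
            if len(Q)>30:
                b=cv2.minAreaRect((Q[:,:2]*1000).astype(np.float32)); print('plate',n,round(s['conf'],2),np.median(Q[:,2]).round(4),[np.round(a,1) for a in b],Q[:,:2].mean(0).round(4))
        P=cloud(c)[0]; P=P[(P[:,2]>.033)&(P[:,2]<.043)&(np.linalg.norm(P[:,:2]-S,axis=1)<.1)]
        b=cv2.minAreaRect((P[:,:2]*1000).astype(np.float32)); print('lips',n,len(P),[np.round(a,1) for a in b])
E
python3 - <<'E'
from h import *
q=down(DY); t=PL-.305*R
servo_line(np.r_[t,.030],q,rate=.12)
servo_line(np.r_[t,.20],q,rate=.18)
g=S-.143*Rs
servo_line(np.r_[g,.20],down(SY),rate=.25)
servo_line(np.r_[g,.045],down(SY),rate=.15)
print(current_clock(),current_position(),current_finger_gap())
platepos(.075,S)
c=cap('top','hover')
E
```

```text
44.7917 [0.48154768 0.30774382 0.0458412 ] 0.021733704455031106
plate top 0.67 0.0784 [array([626.9, 297.2]), array([96.6, 96.2]), np.float64(86.5)] [0.6288 0.2967]
lips top 211 [array([633.3, 298.1]), array([130.5, 113.5]), np.float64(86.9)]
plate scene 0.67 0.078 [array([621.1, 300.9]), array([101.5, 102.8]), np.float64(86.7)] [0.6241 0.3011]
lips scene 144 [array([630.9, 300.5]), array([132.3, 113.8]), np.float64(87.4)]
```

```bash
python3 -c "
import cv2; a=cv2.imread('pics/hover.png')[100:260,60:340]; cv2.imwrite('pics/hc.png',cv2.resize(a,None,fx=2.8,fy=2.8))"
```

```text
(no output)
```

View pics/hc.png

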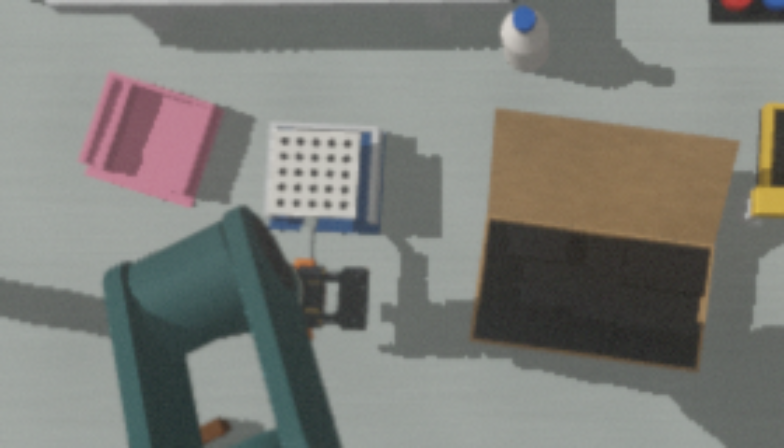

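Plate and lips agree in both cameras to within about 2 mm (the picture's shift to the left at (313,175) is parallax). I'll set the plate down, draw the lifter out and stand it on the bench.

```bash
python3 - <<'E'
from h import *
q=down(SY); g=S-.143*Rs
servo_line(np.r_[g,.018],q,rate=.1)
print(servo_line(np.r_[g,-.011],q,rate=.04,contact_N=6),current_position(),current_clock())
platepos(.035,S)
t=S-.33*Rs
print(servo_line(np.r_[t,-.011],q,rate=.1,contact_N=6),current_position())
print(servo_line(np.r_[t,-.027],q,rate=.04,contact_N=4),current_position(),current_clock())
E
```

```text
False [ 0.48093312  0.30746041 -0.01089608] 46.3333
plate top 0.59 0.0353 [array([624.9, 299.1]), array([102. ,  99.3]), np.float64(87.7)] [0.6244 0.2976]
lips top 970 [array([610. , 299.2]), array([129.8, 161.5]), np.float64(86.8)]
plate scene 0.96 0.0342 [array([620.8, 299.3]), array([104.8, 101.5]), np.float64(85.3)] [0.6229 0.3013]
lips scene 745 [array([611.9, 301.7]), array([133.4, 151.2]), np.float64(86.6)]
False [ 0.29455724  0.31778827 -0.01099715]
True [ 0.29437193  0.31780577 -0.02371595] 48.9083
```

```bash
python3 - <<'E'
from h import *
q=down(SY); p=np.array(current_position())
move_gripper(.06); servo_line(p+[0,0,.2],q,rate=.2); sleep(.2)
platepos(.035,S)
c=cap('scene','end'); s=silhouettes('scene','lifter')
for t in s[:2]:
    Q=cloud(c,t['region'])[0]; print('lifter',Q.mean(0).round(3))
cv2.imwrite('pics/ec.png',cv2.resize(c['image'][140:370,130:450],None,fx=2.4,fy=2.4)); print(current_clock(),current_force())
E
```

```text
plate top 0.75 0.0354 [array([624.9, 298.5]), array([100.5,  98.6]), np.float64(88.5)] [0.6244 0.2976]
lips top 972 [array([632.9, 298.1]), array([130.2, 115.1]), np.float64(86.9)]
plate scene 0.98 0.0344 [array([622.1, 298.7]), array([110. , 100.6]), np.float64(88.5)] [0.6227 0.3016]
lips scene 713 [array([629.1, 300.2]), array([133.9, 115.4]), np.float64(86.6)]
lifter [0.387 0.314 0.014]
lifter [0.275 0.542 0.014]
51.3167 [-0.43937521 -0.50484262 -0.02731749]
```

View pics/ec.png

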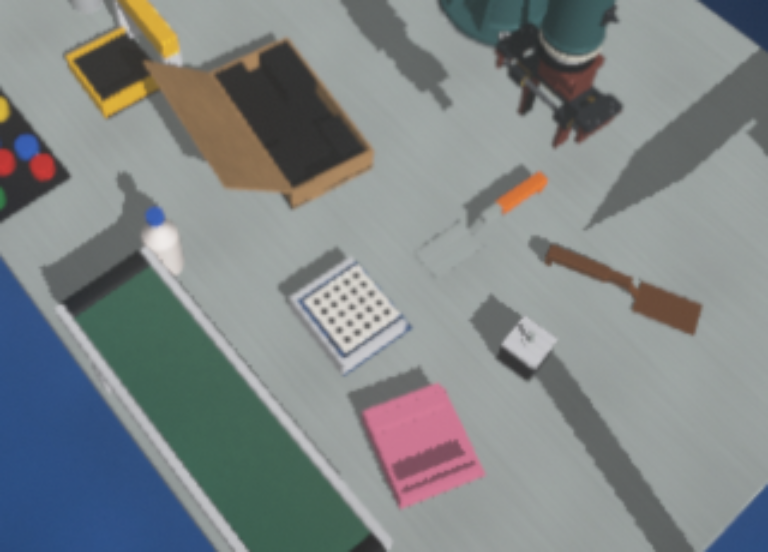

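The plate sits flat inside the station lips at (352,310). The lifter stands free on the bench at (480,225) and the gripper is clear of it.

```bash
python3 -c "
from bench import *
print(close_job())"
```

```text
the job is handed in; nothing more can be done
None
```

I handed the job in at about 51 s: the plate lies flat on the blue station's rails within about 2 mm of centre, the lifter stands on the bench well clear, and the bystanders I could see look untouched. The first grasp came up empty because the fingers really end about 32 mm above the reported TCP; allowing for that fixed it. `close_job` gave no verdict.

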